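Push the tube rack home into its bracket

ROBOT

A 6-joint arm with a two-finger parallel gripper is mounted at the origin on the work surface. World frame = base frame: x ahead of the robot, y to its left, z up, the work surface at z = 0. Lengths are in m, angles in rad, forces in N, time in s.
With the tool pointing down it reaches from about 0.35 to 0.775 m from the base axis. Payload 5.5 kg.
Tool frame: the origin (TCP) lies at the very end of the fingers, on their centre line; the grasp point (between the pads) lies 19 mm behind it (pinch_z is the z of the grasp point in the tool frame, in m); z points along the fingers, y is the direction in which the jaws open and shut (so a half turn about z gives the same grasp; the last joint's range is limited). The gripper opens to 85 mm and grips with 20 to 120 N. Pads are 22 mm wide; open, the fingers measure 114 mm over their backs; the gripper's body (76 mm by 85 mm) begins 54 mm behind the grasp point. The pads swing forward as they close: fully open they stand 13 mm farther back than shut.
Start: joints at [1.166, 0.313, 0.046, 1.304, 0, 1.431], TCP at [0.151, 0.555, 0.231] pointing down, gripper open.
Joint ranges: [-2.76, 2.76], [-0.86, 1.69], [-1.03, 1.26], [-2.2, 2.34], [-1.47, 1.5], [-3.14, 3.14]. Speed limits (rad/s): [2.57, 2.57, 3.14, 3.14, 3.14, 3.14].

INTERFACE

Orientations are given as a 3x3 rotation matrix whose columns are the frame's x, y, z axes.
In Python, from cell import read_state, read_camera, sign_off, masks_of, spot_point, pinch_z gives the robot as it stands. The module is installed in compiled form; this text tells all that it offers.
- The arm moves only by the shell command python3 -m inch 'ROWS' [FORCE]. ROWS is JSON, one flat list of numbers, 7 for each row, row after row: the turn, a rotation vector about the tool's x, y, z in degrees, then the shift along the tool's x, y, z in cm, then the opening, from -1 (shut) to 1 (fully open). A call has 1 to 12 rows; each row is the pose to reach, as a shift and turn from the pose measured when the call began, along the tool's axes at that moment; what a row does not reach only later rows make up. A row lasts 1/8 s, in which the tool goes at most 62.5 mm and 10.7 degrees, less where a joint would pass 70% of its speed; a pose out of reach is approached as far as the arm can. A call with a gripper value outside its range is refused whole. The fingers move at their own pace and stop on an object; FORCE is the grip in N (left out, the last holds). Time passes only in rows, so rows that repeat a pose let the fingers close. It gives the time, the measured TCP pose, the force and the opening at its end, in the units of the state.
- read_state(): the state, without advancing time (a new reading comes with each control period).
- read_camera(name): name is "scene" or "top" or "wrist"; returns a dict with "img" (400x640x3 uint8, red, green, blue), "mtx" (3x3 intrinsics, pixels), "rvec" (rotation vector, rad) and "tvec" (3), from world to camera coordinates, as OpenCV has them; the wrist camera has in their place "mount" (4x4, takes a point from camera to tool coordinates, whose origin is the TCP and whose axes are the flange's). Camera axes: x right, y down, z forward; pixel columns grow to the right and rows downward; lengths in m; the calibration is good to about 2 mm. A picture is of the moment at which its call begins: read the wrist's pose just before it. There is no depth.
- sign_off(): hands the job in, once; it reports no verdict.
Trained networks look in a picture, given as the dict that the camera call returned (one of the last four; its "shot" number tells which), for a name from the list of things; names that differ only in an ending like _2 or _b are one class to them, and where a whole thing is asked for, a point or a joint stands for the part that bears it (a point fixed in the world has none). Each returns a list of dicts, best first, with "confidence" (0 to 1); they miss things now and then, are a little off and sometimes report something else, mostly with a low value. They report only what shows in the picture. A call takes as long as a camera call. They do not tell look-alikes from the thing itself.
- masks_of(picture, target): "region" (400x640 bool, what is visible of it) and "at" ([column, row] in pixels, amid what is visible of it).
- spot_point(picture, target): "at" ([column, row] in pixels: a listed point, or the origin of a listed thing).
The state is a dict: "t": time; "joints": joint angles; "qd": joint speeds; "joint_torque": joint torques, N m; "tcp_pos": TCP position; "ee_rot": TCP orientation; "force": force on the tool from outside, world axes, zero at the start; "torque": the same for the moment, N m; "finger_gap": finger opening in m.
Only numpy, scipy, OpenCV 4.12 (cv2) and the standard library are available. Lean on these libraries where they do the work, as an engineer would, in place of code of your own. Each camera call takes 0.05 s, during which the arm holds its last target.

TASK

Push the wooden test-tube rack along the bench into the corner of the steel bracket, until its long side lies flush against the long rail and its end is against the short end stop. Only push it, flat on the bench: do not lift or tip it or touch the glass tubes in it, and leave the other glassware where it stands.

Things in the scene. Friction and masses are not known exactly. Their poses are not given: they have to be found in the camera images.
- rack: Wooden test-tube rack, a loose box with flat solid sides, 90 mm (its x) by 180 mm (its y) by 55 mm tall, 0.3 to 0.7 kg with tubes; too wide to grasp. Origin: centre of its underside, on the bench; z up, y along its length. At the start its y axis is within 0.35 rad of the bracket's y. Slides under a push of 2 to 8 N.
- tubes: The short glass tubes held fast in the rack (they never come out), 12 mm thick, standing 15 mm above the rack's top, so up to 70 mm above the bench; they stand all over its top but for five empty holes and a bare margin, 14 mm along the sides and 23 mm at the ends. Same origin and axes as the rack. Not to be touched.
- bracket: Steel L-shaped bracket screwed to the bench, immovable. Origin: its inner corner, on the bench. The long rail's inner face is the plane x = 0, from y = 0 to -260 mm; the short end stop's inner face is the plane y = 0, from x = 0 to -90 mm. Both are 6 mm thick, 30 mm tall, with a 4 mm thick flange outside (+x, +y) to 30 mm from the inner faces. The rack goes inside (negative x and y).
- bay (a point): Fixed point of the bracket: where the rack's origin lies when it is pushed home (x = -45 mm, y = -90 mm in the bracket's frame); its axes are the bracket's, and the rack's are then parallel to them.
- amber_jar: Amber glass jar with black lid and paper label, 64 mm across, 95 mm tall. Origin: centre of its underside. A bystander, to be left alone.
- dropper: Small amber dropper bottle with a dark rubber cap, 36 mm across, 75 mm tall. Origin: centre of its underside. A bystander, to be left alone.
- beaker: Empty glass beaker, 68 mm across, 70 mm tall. Origin: centre of its underside. A bystander, to be left alone.
- crucible: White porcelain crucible, 48 mm across, 36 mm tall. Origin: centre of its underside. A bystander, to be left alone.
- weighing_jar: Squat clear glass weighing jar, 40 mm across, 45 mm tall. Origin: centre of its underside. A bystander, to be left alone.
- flask: Clear conical flask, 76 mm across at the foot, 108 mm tall. Origin: centre of its underside. A bystander, to be left alone.
- wash_bottle: White plastic bottle, 62 mm across, 150 mm tall. Origin: centre of its underside. A bystander, to be left alone.
There are look-alikes about, which are no part of the job. What is shaped like the rack but green is not meant.

How it is judged:
At the end, for the whole second after the job is handed in: The rack stands flat and still on the bench, within 4 mm of touching both the long rail and the end stop of the bracket, and parallel to the rail within 0.035 rad (2 degrees) (x of rack in the frame of bracket between -0.049 and -0.041 m and y of rack in the frame of bracket between -0.094 and -0.086 m and angle between the y axis of rack and the y axis of bracket, either way round below 0.035 rad and angle between rack's own z axis and vertical below 0.03 rad and height (world z) of rack below 0.004 m and linear speed of rack below 0.01 m/s).
It fails at once if the rack is lifted off the bench (height (world z) of rack above 0.01 m).
It fails at once if the rack is tipped (angle between rack's own z axis and vertical above 0.12 rad).
It fails at once if the glass tubes are touched (contact force between any of the fingers, the arm and tubes above 1 N).
It fails at once if another piece of glassware is moved more than 15 mm (distance of any of amber_jar, dropper, beaker, crucible, weighing_jar, flask, wash_bottle from where it was at the start of the episode above 0.015 m).
It fails at once if another piece of glassware is knocked over (angle between any of amber_jar, dropper, beaker, crucible, weighing_jar, flask, wash_bottle's own z axis and vertical above 0.3 rad).
It also fails if it takes over 51 s, if anything falls off the work surface, if the arm or the gripper's body presses on something with over 40 N, if the wrist force passes 120 N, or if a joint passes its speed limit or range.

## Working session

There is one attempt and no reset: what is moved stays moved. The work goes in short steps, Python scripts to look and compute and a shell command to move; the robot and the scene stay as the last step left them, time stands still between calls to the robot, and variables do not carry over. Pictures are saved under pics/ and viewed, and the job is handed in when it is done.

```bash
mkdir -p pics; cat > h.py <<'E'
import numpy as np,cv2
from cell import *
def save(n,img): cv2.imwrite('pics/'+n,cv2.cvtColor(np.ascontiguousarray(img),cv2.COLOR_RGB2BGR))
def ray(c,uv,z):
    R,_=cv2.Rodrigues(np.array(c['rvec'],float));t=np.array(c['tvec'],float).ravel()
    p=cv2.undistortPoints(np.array([[uv]],float),np.array(c['mtx'],float),None)[0,0]
    d=R.T@np.array([p[0],p[1],1]);o=-R.T@t
    return o+d*(z-o[2])/d[2]
def proj(c,P):
    return cv2.projectPoints(np.array(P,float).reshape(-1,1,3),np.array(c['rvec'],float),np.array(c['tvec'],float),np.array(c['mtx'],float),None)[0][:,0]
E
python3 - <<'E'
from h import *
print(read_state())
for n in('top','scene'):
    c=read_camera(n);save(n+'0.png',c['img'])
    for k in ['rack','bracket','amber_jar','dropper','beaker','crucible','weighing_jar','flask','wash_bottle','bay','tubes']:
        print(n,k,[(np.round(d['at'],1),d['confidence'],np.round(ray(c,d['at'],0),3)) for d in spot_point(c,k)])
E
```

```text
{'t': 0.0, 'joints': array([1.16640634e+00, 3.14003409e-01, 4.49987831e-02, 1.30357656e+00,
       1.85247636e-05, 1.43118301e+00]), 'qd': array([-0.00147389, -0.00011636, -0.00047505,  0.00218796,  0.00146531,
        0.00089696]), 'joint_torque': array([ 8.97348818e-04, -4.80624676e+01,  2.98534656e+01,  1.94926397e-02,
       -1.01175274e-04,  1.47993713e-06]), 'tcp_pos': array([0.15029034, 0.55450356, 0.23041524]), 'ee_rot': array([[-9.65150870e-01,  2.61693105e-01, -7.19298946e-04],
       [ 2.61693957e-01,  9.65149524e-01, -1.63361109e-03],
       [ 2.66726278e-04, -1.76491735e-03, -9.99998407e-01]]), 'force': array([ 0.36162758, -0.13702756,  0.11911665]), 'torque': array([-0.01015505, -0.00022066,  0.01447092]), 'finger_gap': 0.08573220682449852}
top rack [(array([316. , 198.1]), 0.64, array([ 0.557, -0.063,  0.   ])), (array([342.9, 272.3]), 0.64, array([ 0.323, -0.124,  0.   ]))]
top bracket [(array([262. , 164.6]), 0.97, array([0.678, 0.098, 0.   ])), (array([316.4, 197.5]), 0.41, array([ 0.558, -0.064,  0.   ]))]
top amber_jar [(array([220.8, 175.7]), 0.59, array([0.653, 
[... 967 characters left out ...]
ray([ 0.44 , -0.249,  0.   ]))]
scene beaker [(array([303.9, 272.4]), 0.9, array([0.744, 0.029, 0.   ]))]
scene crucible [(array([260.1, 256.8]), 0.65, array([ 0.762, -0.086,  0.   ]))]
scene weighing_jar [(array([389.9, 242.2]), 0.75, array([0.567, 0.179, 0.   ]))]
scene flask [(array([497.6, 251.7]), 0.84, array([0.458, 0.425, 0.   ])), (array([309.2, 195.2]), 0.37, array([ 0.546, -0.068,  0.   ]))]
scene wash_bottle [(array([191.4, 156.4]), 0.84, array([ 0.599, -0.429,  0.   ]))]
scene bay [(array([324.7, 231.3]), 0.83, array([0.621, 0.02 , 0.   ]))]
scene tubes [(array([310.8, 198.4]), 0.89, array([ 0.553, -0.06 , -0.   ])), (array([328.9, 128.9]), 0.83, array([ 0.315, -0.132,  0.   ]))]
```

View pics/top0.png

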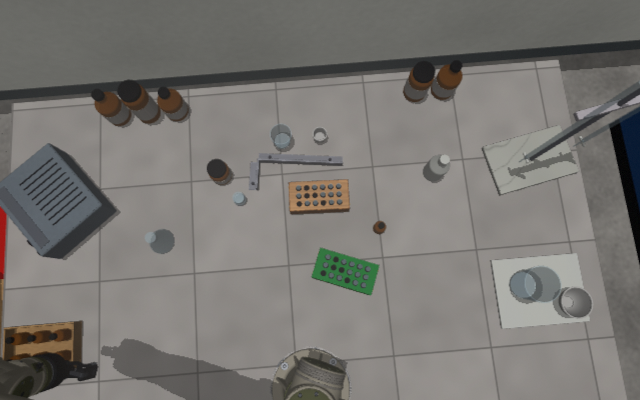

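View pics/scene0.png

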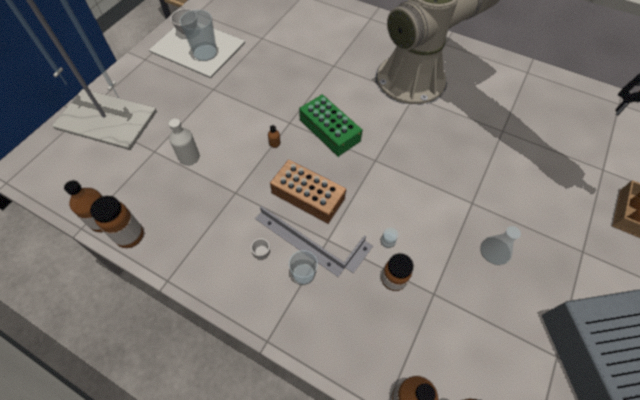

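```bash
python3 - <<'E'
from h import *
a=cv2.imread('pics/top0.png')[110:300,220:400];b=cv2.imread('pics/scene0.png')[100:300,230:430]
cv2.imwrite('pics/topc.png',cv2.resize(a,None,fx=3.1,fy=3.1,interpolation=2));cv2.imwrite('pics/scenec.png',cv2.resize(b,None,fx=3,fy=3,interpolation=2))
E
```

```text
(no output)
```

View pics/topc.png

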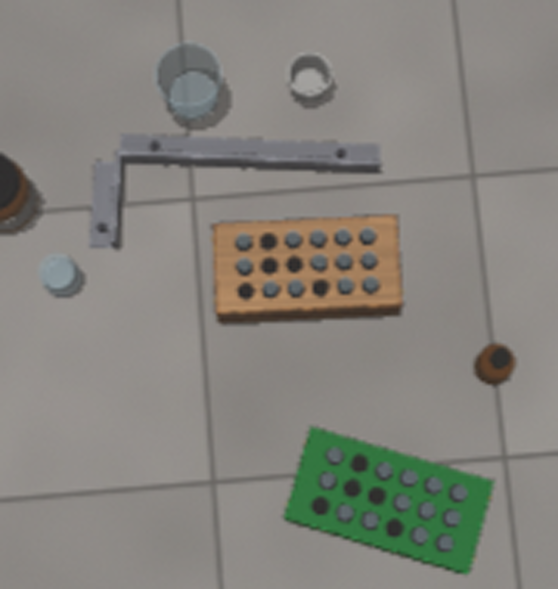

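View pics/scenec.png

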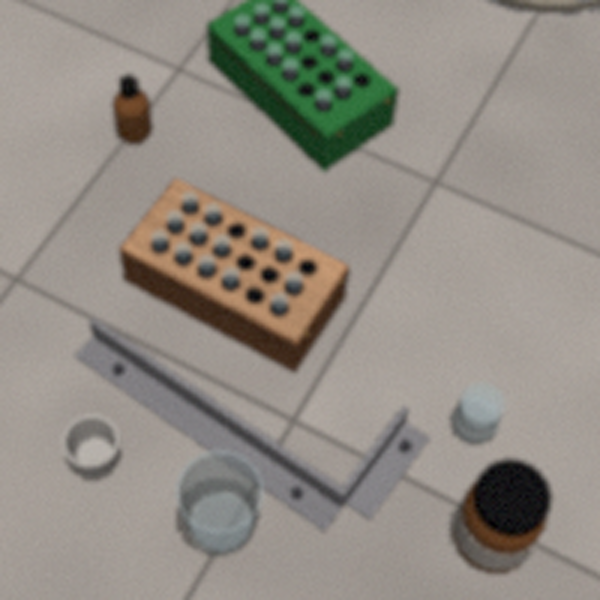

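Candidates: the wooden rack at top (318,196) / scene (309,190); the green look-alike at top (345,272) / scene (330,125); and a brown crate at top (40,345). The crops confirm that the wooden rack next to the bracket is the one I want. The bracket's corner is at top (259,162), with its rail running right. Next I'll fit poses to the masks.

```bash
cat > fit.py <<'E'
from h import *
from scipy.optimize import minimize
def box(x0,x1,y0,y1,z0,z1): return np.array([[x,y,z] for x in(x0,x1) for y in(y0,y1) for z in(z0,z1)])
MOD={'rack':[box(-.045,.045,-.09,.09,0,.055)],
'bracket':[box(0,.03,-.26,0,0,.004),box(0,.006,-.26,0,0,.03),box(-.09,0,0,.03,0,.004),box(-.09,0,0,.006,0,.03)]}
S=4
def render(c,m,p):
    im=np.zeros((400*S,640*S),np.uint8);cs,sn=np.cos(p[2]),np.sin(p[2])
    for b in MOD[m]:
        q=b@np.array([[cs,sn,0],[-sn,cs,0],[0,0,1]])+[p[0],p[1],0]
        uv=(proj(c,q)+.5)*S
        cv2.fillConvexPoly(im,cv2.convexHull(np.round(uv).astype(np.int32)),1)
    return im
def fit(m,views,p0):
    rois=[]
    def cost(p):
        s=0
        for c,M in views:
            r=render(c,m,p);s+=1-(r&M).sum()/((r|M).sum()+1e-9)
        return s/len(views)
    sim=np.array([p0,p0+[.015,0,0],p0+[0,.015,0],p0+[0,0,.08]])
    r=minimize(cost,p0,method='Nelder-Mead',options=dict(initial_simplex=sim,xatol=1e-4,fatol=1e-5,maxiter=200))
    return r.x,r.fun
def big(M): return cv2.resize(M.astype(np.uint8),None,fx=S,fy=S,interpolation=cv2.INTER_NEAREST)
def mask(c,k,near):
    ds=masks_of(c,k); u=proj(c,[near])[0]
    ds=[d for d in ds if np.hypot(*(np.array(d['at'])-u))<25]
    print(k,[(np.round(d['at']),d['confidence'],int(d['region'].sum())) for d in ds])
    return big(ds[0]['region']) if ds else None
E
python3 - <<'E'
from fit import *
cs={n:read_camera(n) for n in('top','scene')}
for m,p0,near in(('rack',[.555,-.065,0.],[.555,-.065,.03]),('bracket',[.678,.1,0.],[.66,.0,.0])):
    V=[]
    for n,c in cs.items():
        M=mask(c,m,near)
        if M is not None: V.append((c,M))
        if M is not None: print(n,fit(m,[(c,M)],np.array(p0)))
    print(m,'both',fit(m,V,np.array(p0)))
E
```

```text
rack [(array([317., 196.]), 0.94, 1960)]
top (array([ 0.5564    , -0.07065557, -0.03894701]), np.float64(0.027759480568394057))
rack [(array([308., 188.]), 0.56, 2737)]
scene (array([ 0.54941629, -0.07163146, -0.04348276]), np.float64(0.03064501739675629))
rack both (array([ 0.55287421, -0.07098277, -0.05053632]), np.float64(0.0676239507904196))
bracket [(array([291., 161.]), 0.87, 996)]
top (array([ 0.68784392,  0.10518869, -0.12574361]), np.float64(0.12351623740206474))
bracket [(array([318., 245.]), 0.79, 1983)]
scene (array([ 0.6816604 ,  0.10544406, -0.12462929]), np.float64(0.10586367111688799))
bracket both (array([ 0.68496795,  0.10508502, -0.12331979]), np.float64(0.1816743993552069))
```

Both views agree on the relative pose: the rack is at about (-0.109, -0.191) in the bracket frame, turned +0.083 rad. The views differ by 6 mm in world x, so I'll find contact by force. My plan is to push the long side to the rail with two spread fingers, then push the end to the stop.

```bash
cat > go.py <<'E'
from h import *
from scipy.spatial.transform import Rotation as Ro
B=np.array([.685,.105]);TH=-.124
def plan(bx,by,z,turn=0.):
    """turn: tool y direction angle from bracket y, deg"""
    s=read_state();R=s['ee_rot']
    c,sn=np.cos(TH),np.sin(TH);p=B+np.array([c*bx-sn*by,sn*bx+c*by])
    a=TH+np.radians(turn);ty=np.array([-np.sin(a),np.cos(a),0]);tz=np.array([0,0,-1.]);tx=np.cross(ty,tz)
    Rt=np.c_[tx,ty,tz]
    d=R.T@(np.array([*p,z])-s['tcp_pos'])
    print('rot',np.round(Ro.from_matrix(R.T@Rt).as_rotvec(degrees=True),1),'shift cm',np.round(d*100,2),'world',p.round(3))
def where():
    s=read_state();c,sn=np.cos(TH),np.sin(TH);d=s['tcp_pos'][:2]-B
    print('t',round(s['t'],2),'br',np.round([c*d[0]+sn*d[1],-sn*d[0]+c*d[1],s['tcp_pos'][2]],4),'F',np.round(s['force'],1),'gap',round(s['finger_gap'],3))
E
python3 -c "
from go import *
where();plan(-.205,-.191,.2)"
```

```text
t 1.5 br [-0.586   0.3804  0.2313] F [-0.3  0.1 -0.6] gap 0.086
rot [ 0.   0.  -8.1] shift cm [-45.75 -51.23   3.13] world [ 0.458 -0.059]
```

```bash
python3 -m inch '[0,0,-1,-3.8,-4.3,0,0.4, 0,0,-2,-7.6,-8.5,0,0.4, 0,0,-3,-11.4,-12.8,0,0.4, 0,0,-4,-15.3,-17.1,0,0.4, 0,0,-5,-19,-21.3,0.5,0.4, 0,0,-6,-22.9,-25.6,1,0.4, 0,0,-7,-26.7,-29.9,1.5,0.4, 0,0,-8,-30.5,-34.2,2,0.4, 0,0,-8,-34.3,-38.4,2.5,0.4, 0,0,-8,-38.1,-42.7,3,0.4, 0,0,-8,-42,-47,3,0.4, 0,0,-8,-45.8,-51.2,3.1,0.4]'; python3 -c "
from go import *
where();plan(-.205,-.191,.012)"
```

```text
t: 3.0
tcp_pos: [0.4593, -0.0611, 0.2005]
ee_rot: [[-0.992, 0.125, 0.001], [0.125, 0.992, 0.0], [-0.001, 0.0, -1.0]]
force: [1.3, 0.3, -0.2]
finger_gap: 0.0599
t 3.0 br [-0.2034 -0.1927  0.2005] F [ 1.3  0.3 -0.2] gap 0.06
rot [ 0.   0.1 -0.1] shift cm [ 0.18  0.17 18.85] world [ 0.458 -0.059]
```

```bash
python3 -m inch '[0,0,0,0,0.2,5,0.4, 0,0,0,0,0.2,10,0.4, 0,0,0,0,0.2,15,0.4, 0,0,0,0,0.2,18,0.4, 0,0,0,0,0.2,18.8,0.4, 0,0,0,0,0.2,18.8,0.4]'; python3 - <<'E'
from fit import *
import go;go.where()
s=read_state()
w=read_camera('wrist');save('w1.png',w['img']);c=read_camera('scene');save('s1.png',cv2.resize(c['img'][100:300,200:440],None,fx=3,fy=3))
E
```

```text
t: 3.75
tcp_pos: [0.46, -0.0591, 0.0129]
ee_rot: [[-0.992, 0.125, 0.001], [0.125, 0.992, 0.0], [-0.001, 0.0, -1.0]]
force: [0.8, -0.2, 0.9]
finger_gap: 0.0597
t 3.75 br [-0.203  -0.1907  0.0129] F [ 0.8 -0.2  0.9] gap 0.06
```

View pics/s1.png

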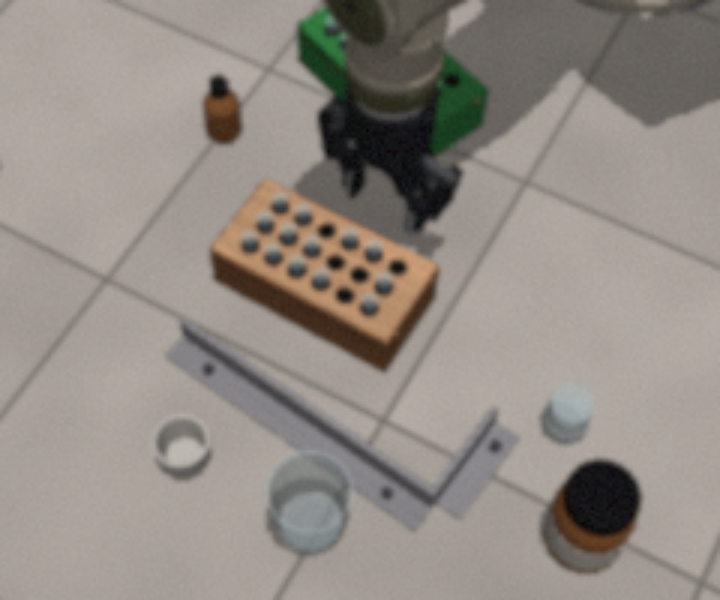

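View pics/w1.png

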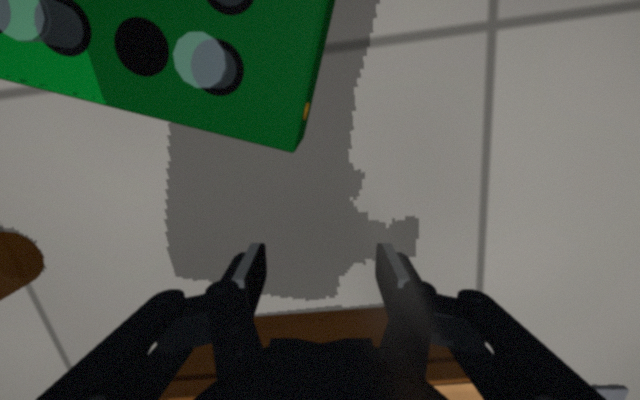

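The gripper is down on the near side of the rack. The scene crop shows the fingers at (350,190) and (430,210), clear of the rack and the green box. I'm pushing toward the rail in tool -x.

```bash
python3 -m inch '[0,0,0,-1,0,0,0.4, 0,0,0,-2,0,0,0.4, 0,0,0,-2.6,0,0,0.4, 0,0,0,-3.1,0,0,0.4, 0,0,0,-3.5,0,0,0.4, 0,0,0,-4,0,0,0.4, 0,0,0,-4.5,0,0,0.4, 0,0,0,-5,0,0,0.4, 0,0,0,-5.5,0,0,0.4]'; python3 - <<'E'
from fit import *
import go;go.where()
c=read_camera('top');t=read_camera('scene');save('s2.png',cv2.resize(t['img'][100:300,200:440],None,fx=3,fy=3))
for n,c in(('top',c),('scene',t)):
    M=mask(c,'rack',[.58,-.07,.03])
    if M is not None: print(n,fit('rack',[(c,M)],np.array([.56,-.07,-.1])))
E
```

```text
t: 4.97
tcp_pos: [0.5134, -0.0653, 0.0134]
ee_rot: [[-0.992, 0.125, -0.001], [0.125, 0.992, 0.001], [0.001, 0.001, -1.0]]
force: [-5.0, 1.6, 2.3]
finger_gap: 0.0598
t 4.97 br [-0.1492 -0.1902  0.0134] F [-5.   1.6  2.3] gap 0.06
rack []
rack [(array([303., 193.]), 0.69, 2807)]
scene (array([ 0.56595598, -0.07689577, -0.12370154]), np.float64(0.026348119871900555))
```

View pics/s2.png

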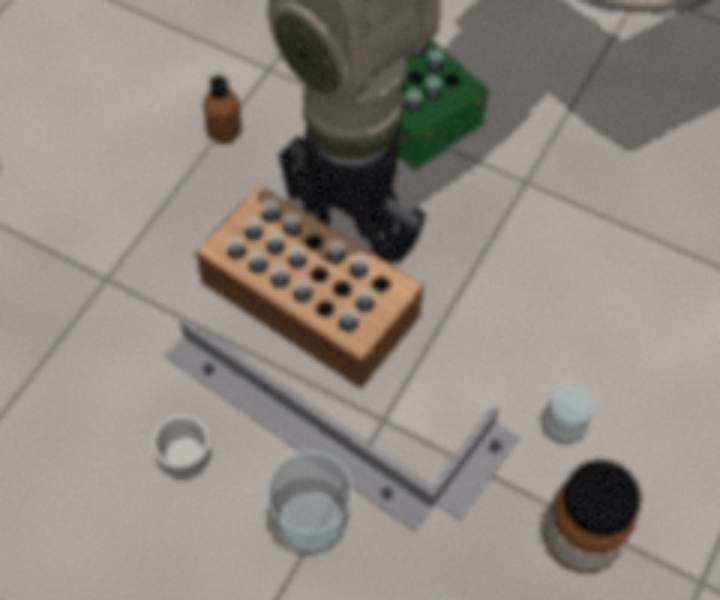

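The rack now sits square to the bracket (-0.1237 rad against -0.124), with about 47 mm left to the rail.

```bash
python3 -m inch '[0,0,0,-0.5,0,0,0.4, 0,0,0,-1,0,0,0.4, 0,0,0,-1.5,0,0,0.4, 0,0,0,-2,0,0,0.4, 0,0,0,-2.5,0,0,0.4, 0,0,0,-3,0,0,0.4, 0,0,0,-3.5,0,0,0.4, 0,0,0,-3.9,0,0,0.4, 0,0,0,-4.2,0,0,0.4]'; python3 - <<'E'
from fit import *
import go;go.where()
t=read_camera('scene');save('s3.png',cv2.resize(t['img'][100:300,200:440],None,fx=3,fy=3))
M=mask(t,'rack',[.61,-.08,.03])
if M is not None: print(fit('rack',[(t,M)],np.array([.61,-.08,-.1])))
E
```

```text
t: 6.3
tcp_pos: [0.5565, -0.0711, 0.0136]
ee_rot: [[-0.992, 0.125, 0.001], [0.125, 0.992, 0.0], [-0.001, 0.0, -1.0]]
force: [-2.8, 0.4, -1.1]
finger_gap: 0.06
t 6.3 br [-0.1057 -0.1906  0.0136] F [-2.8  0.4 -1.1] gap 0.06
rack [(array([292., 202.]), 0.66, 2725)]
(array([ 0.6054088 , -0.08198342, -0.1191008 ]), np.float64(0.06100387773230509))
```

View pics/s3.png

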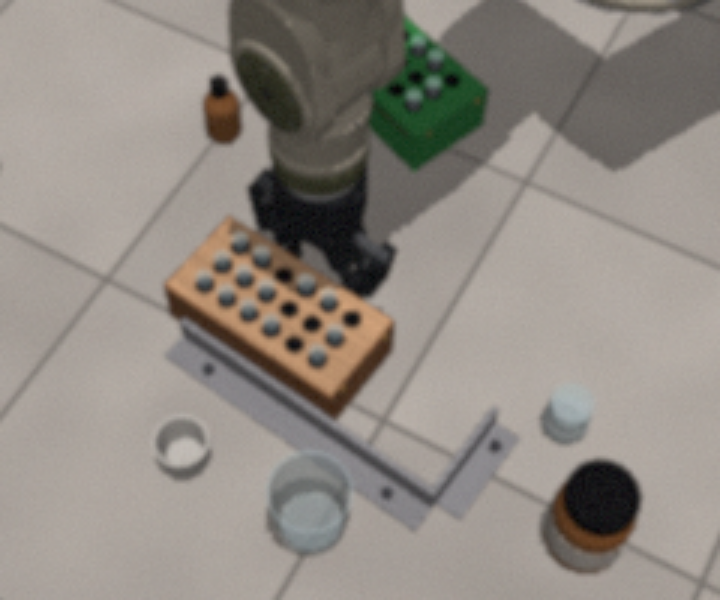

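Only a few mm remain. I'll advance in small steps until the force rises.

```bash
python3 -m inch '[0,0,0,-0.2,0,0,0.4, 0,0,0,-0.4,0,0,0.4, 0,0,0,-0.4,0,0,0.4]'; python3 -m inch '[0,0,0,-0.2,0,0,0.4, 0,0,0,-0.2,0,0,0.4]'
```

```text
t: 6.78
tcp_pos: [0.5606, -0.0716, 0.0137]
ee_rot: [[-0.992, 0.125, 0.002], [0.125, 0.992, 0.0], [-0.002, 0.001, -1.0]]
force: [-3.7, 1.2, 0.3]
finger_gap: 0.0597
t: 7.02
tcp_pos: [0.5605, -0.0715, 0.0137]
ee_rot: [[-0.992, 0.125, -0.002], [0.125, 0.992, 0.0], [0.002, 0.0, -1.0]]
force: [-8.6, 0.1, 4.6]
finger_gap: 0.0598
```

```bash
python3 -m inch '[0,0,0,-0.4,0,0,0.4, 0,0,0,-0.4,0,0,0.4, 0,0,0,-0.4,0,0,0.4]'; python3 - <<'E'
from fit import *
import go;go.where()
t=read_camera('scene');save('s4.png',cv2.resize(t['img'][140:290,240:390],None,fx=4,fy=4,interpolation=2))
E
```

```text
t: 7.4
tcp_pos: [0.5604, -0.0714, 0.0137]
ee_rot: [[-0.992, 0.126, -0.009], [0.126, 0.992, 0.001], [0.009, -0.0, -1.0]]
force: [-14.4, 0.5, 10.7]
finger_gap: 0.0602
t 7.4 br [-0.1018 -0.1905  0.0137] F [-14.4   0.5  10.7] gap 0.06
```

View pics/s4.png

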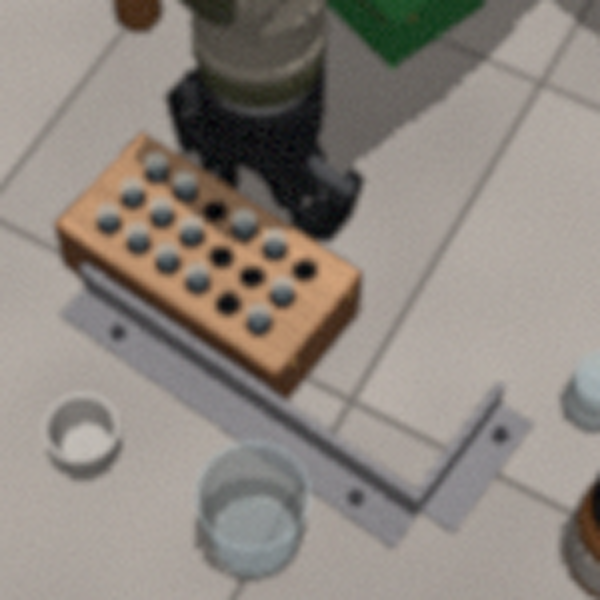

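The rack is against the rail: it no longer advances and the force has risen to 14 N. I'll back off, raise, and go to the rack's -y end.

```bash
python3 -m inch '[0,0,0,2,0,0,0.4, 0,0,0,4,0,0,0.4, 0,0,0,4.5,0,-4,0.2, 0,0,0,4.5,0,-9,0, 0,0,0,4.5,0,-13,-0.2, 0,0,0,4.5,0,-13,-0.2]'; python3 - <<'E'
from fit import *
import go;go.where()
go.plan(-.047,-.335,.15,90);go.plan(-.047,-.335,.15,-90)
c=read_camera('top');t=read_camera('scene')
for c in(c,t):
    M=mask(c,'rack',[.61,-.08,.03])
    if M is not None: print(fit('rack',[(c,M)],np.array([.61,-.08,-.1])))
E
```

```text
t: 8.2
tcp_pos: [0.5211, -0.067, 0.1486]
ee_rot: [[-0.992, 0.126, 0.002], [0.126, 0.992, -0.002], [-0.002, -0.002, -1.0]]
force: [0.8, -0.1, -0.2]
finger_gap: 0.0342
t 8.2 br [-0.1414 -0.191   0.1486] F [ 0.8 -0.1 -0.2] gap 0.034
rot [ -0.2   0.  -90.1] shift cm [ -9.47 -14.38  -0.1 ] world [ 0.597 -0.222]
rot [ 0.   0.2 89.9] shift cm [ -9.47 -14.38  -0.1 ] world [ 0.597 -0.222]
rack []
rack [(array([294., 203.]), 0.87, 2610)]
(array([ 0.60711638, -0.08224305, -0.07776806]), np.float64(0.09984655615830429))
```

```bash
python3 -m inch '[0,0,-10,-1,-1.6,0,-0.2, 0,0,-20,-2,-3.2,0,-0.2, 0,0,-30,-3.1,-4.8,0,-0.2, 0,0,-40,-4.2,-6.4,0,-0.2, 0,0,-50,-5.3,-8,0,-0.2, 0,0,-60,-6.3,-9.6,0,-0.2, 0,0,-70,-7.4,-11.2,0,-0.2, 0,0,-80,-8.4,-12.8,0,-0.2, 0,0,-90,-9.5,-14.4,0,-0.2, 0,0,-90,-9.5,-14.4,0,-0.2]'; python3 - <<'E'
from fit import *
import go;go.where();go.plan(-.047,-.335,.013,90)
t=read_camera('scene');save('s5.png',cv2.resize(t['img'][100:300,200:440],None,fx=3,fy=3))
c=read_camera('top');save('t5.png',cv2.resize(c['img'][110:260,230:430],None,fx=3,fy=3))
E
```

```text
t: 9.65
tcp_pos: [0.5924, -0.2213, 0.1401]
ee_rot: [[-0.129, -0.992, -0.012], [-0.992, 0.129, 0.002], [-0.001, 0.012, -1.0]]
force: [-0.2, 0.0, -0.1]
finger_gap: 0.0343
t 9.65 br [-0.0515 -0.3353  0.1401] F [-0.2  0.  -0.1] gap 0.034
rot [ 0.7  0.1 -0.3] shift cm [-0.02 -0.61 12.7 ] world [ 0.597 -0.222]
```

View pics/s5.png

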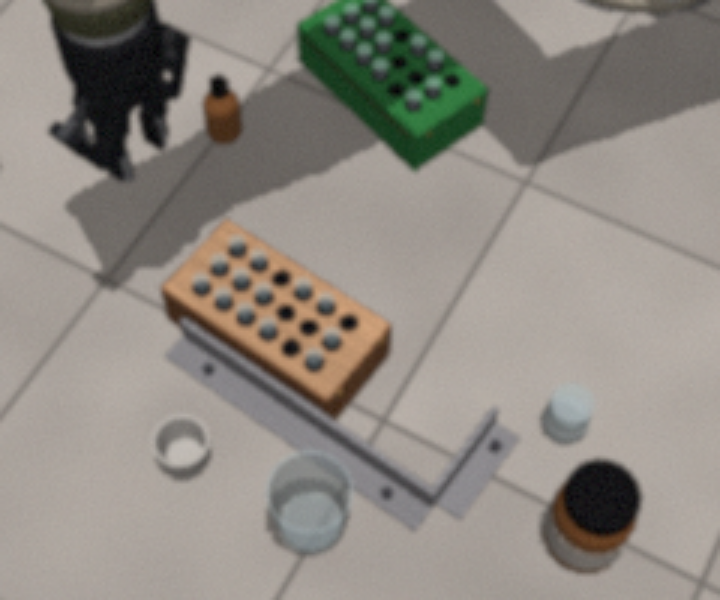

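View pics/t5.png

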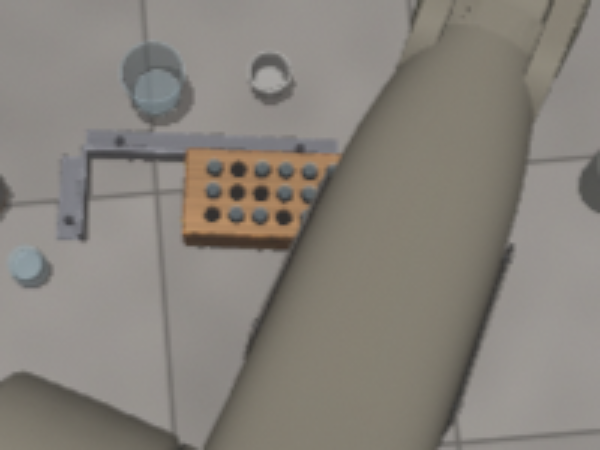

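Both views show the rack flush on the rail, with the gripper beyond its far end and clear of the dropper (about 145 mm away). Descending now.

```bash
python3 -m inch '[0.7,0,0,0,-0.5,4,-0.2, 0.7,0,0,0,-0.5,8,-0.2, 0.7,0,0,0,-0.6,11,-0.2, 0.7,0,0,0,-0.6,12.7,-0.2, 0.7,0,0,0,-0.6,12.7,-0.2]'; python3 -c "
from go import *
where();plan(-.047,-.30,.013,90)"
```

```text
t: 10.38
tcp_pos: [0.5951, -0.2193, 0.0124]
ee_rot: [[-0.13, -0.992, -0.003], [-0.992, 0.13, 0.003], [-0.002, 0.003, -1.0]]
force: [-0.8, 0.5, 0.5]
finger_gap: 0.0346
t 10.38 br [-0.0491 -0.3329  0.0124] F [-0.8  0.5  0.5] gap 0.035
rot [ 0.2  0.1 -0.3] shift cm [-3.29 -0.19 -0.05] world [ 0.601 -0.187]
```

```bash
python3 -m inch '[0,0,-0.3,-1,-0.1,0,-0.2, 0,0,-0.3,-2,-0.1,0,-0.2, 0,0,-0.3,-3,-0.1,0,-0.2, 0,0,-0.3,-3.5,-0.1,0,-0.2, 0,0,-0.3,-4,-0.1,0,-0.2, 0,0,-0.3,-4.5,-0.1,0,-0.2, 0,0,-0.3,-5,-0.1,0,-0.2, 0,0,-0.3,-5.5,-0.1,0,-0.2, 0,0,-0.3,-6,-0.1,0,-0.2]'; python3 - <<'E'
from fit import *
import go;go.where();go.plan(-.047,-.20,.013,90)
t=read_camera('scene');save('s6.png',cv2.resize(t['img'][100:300,200:440],None,fx=3,fy=3))
E
```

```text
t: 11.5
tcp_pos: [0.6039, -0.1612, 0.013]
ee_rot: [[-0.126, -0.992, -0.003], [-0.992, 0.126, 0.0], [-0.0, 0.003, -1.0]]
force: [-2.2, -5.6, 1.9]
finger_gap: 0.0342
t 11.5 br [-0.0476 -0.2742  0.013 ] F [-2.2 -5.6  1.9] gap 0.034
rot [ 0.1  0.  -0.1] shift cm [-7.42 -0.04  0.  ] world [ 0.614 -0.088]
```

View pics/s6.png

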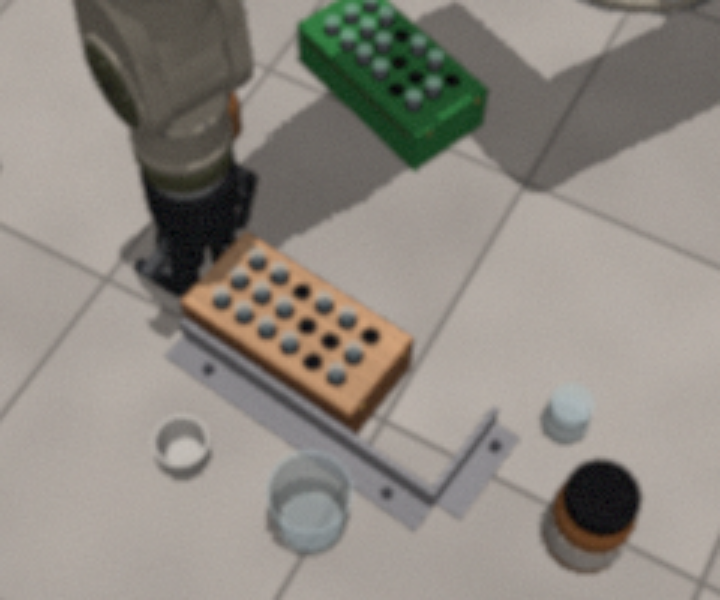

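```bash
python3 -m inch '[0,0,0,-0.5,0,0,-0.2, 0,0,0,-1,0,0,-0.2, 0,0,0,-1.5,0,0,-0.2, 0,0,0,-2,0,0,-0.2, 0,0,0,-2.5,0,0,-0.2, 0,0,0,-3,0,0,-0.2, 0,0,0,-3.5,0,0,-0.2, 0,0,0,-4,0,0,-0.2]'; python3 - <<'E'
from fit import *
import go;go.where();go.plan(-.047,-.20,.013,90)
t=read_camera('scene');save('s7.png',cv2.resize(t['img'][140:290,240:390],None,fx=4,fy=4,interpolation=2))
E
```

```text
t: 12.55
tcp_pos: [0.609, -0.1203, 0.013]
ee_rot: [[-0.125, -0.992, -0.002], [-0.992, 0.125, 0.001], [-0.001, 0.003, -1.0]]
force: [0.0, -3.6, 0.2]
finger_gap: 0.0344
t 12.55 br [-0.0476 -0.233   0.013 ] F [ 0.  -3.6  0.2] gap 0.034
rot [ 0.2  0.1 -0.1] shift cm [-3.3  -0.05  0.  ] world [ 0.614 -0.088]
```

View pics/s7.png

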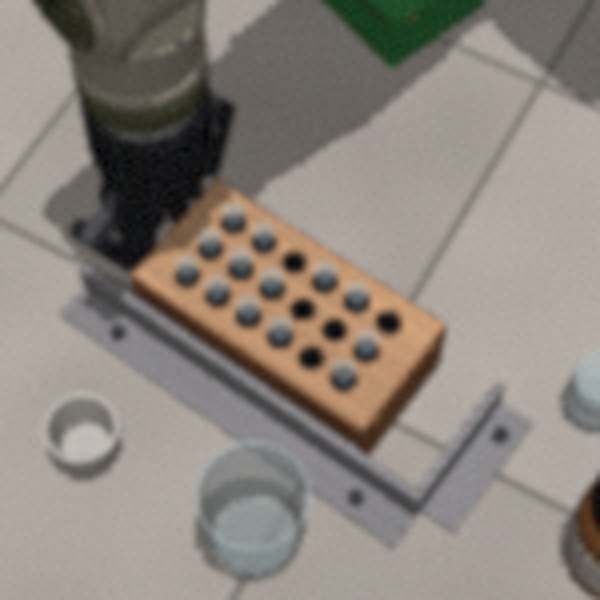

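```bash
python3 -m inch '[0,0,0,-0.5,0,0,-0.2, 0,0,0,-1,0,0,-0.2, 0,0,0,-1.5,0,0,-0.2, 0,0,0,-2,0,0,-0.2, 0,0,0,-2.5,0,0,-0.2, 0,0,0,-3,0,0,-0.2, 0,0,0,-3.4,0,0,-0.2]'; python3 -c "
from go import *
where()"; python3 -m inch '[0,0,0,-0.3,0,0,-0.2, 0,0,0,-0.5,0,0,-0.2, 0,0,0,-0.5,0,0,-0.2]'; python3 - <<'E'
from fit import *
import go;go.where()
t=read_camera('scene');save('s8.png',cv2.resize(t['img'][140:290,240:390],None,fx=4,fy=4,interpolation=2))
E
```

```text
t: 13.48
tcp_pos: [0.6133, -0.0855, 0.013]
ee_rot: [[-0.125, -0.992, -0.003], [-0.992, 0.125, 0.002], [-0.002, 0.003, -1.0]]
force: [0.6, -3.5, -0.3]
finger_gap: 0.0341
t 13.47 br [-0.0476 -0.1979  0.013 ] F [ 0.6 -3.5 -0.3] gap 0.034
t: 13.85
tcp_pos: [0.6138, -0.0805, 0.013]
ee_rot: [[-0.125, -0.992, -0.003], [-0.992, 0.125, 0.002], [-0.002, 0.003, -1.0]]
force: [-0.6, -2.7, 0.0]
finger_gap: 0.0339
t 13.85 br [-0.0477 -0.1929  0.013 ] F [-0.6 -2.7  0. ] gap 0.034
```

View pics/s8.png

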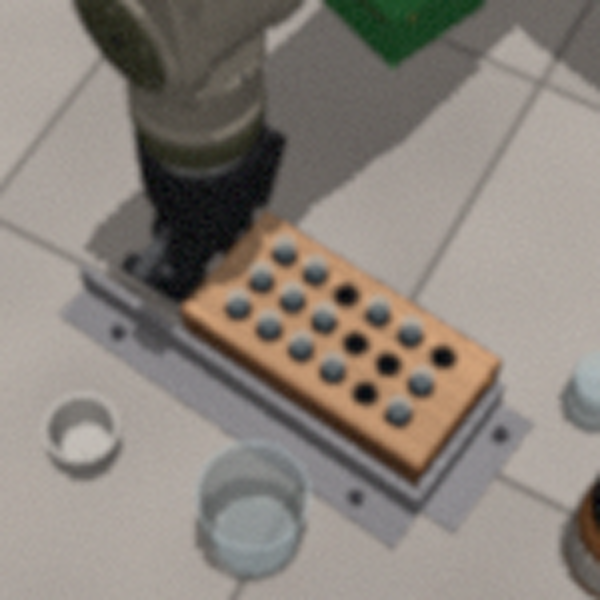

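```bash
python3 -m inch '[0,0,0,-0.2,0,0,-0.2, 0,0,0,-0.3,0,0,-0.2, 0,0,0,-0.3,0,0,-0.2]';python3 -m inch '[0,0,0,-0.2,0,0,-0.2, 0,0,0,-0.3,0,0,-0.2, 0,0,0,-0.3,0,0,-0.2]'; python3 -c "
from go import *
where()"
```

```text
t: 14.28
tcp_pos: [0.6134, -0.0804, 0.013]
ee_rot: [[-0.127, -0.992, -0.004], [-0.992, 0.127, -0.003], [0.003, 0.004, -1.0]]
force: [-3.3, -12.0, 1.7]
finger_gap: 0.0341
t: 14.65
tcp_pos: [0.6129, -0.0805, 0.0131]
ee_rot: [[-0.129, -0.992, -0.006], [-0.992, 0.129, -0.008], [0.009, 0.005, -1.0]]
force: [-3.4, -12.0, 0.5]
finger_gap: 0.0345
t 14.65 br [-0.0486 -0.193   0.0131] F [ -3.4 -12.    0.5] gap 0.035
```

The rack stopped at the end stop: 12 N and no further motion. I'll back off and view it unobstructed, then press the long side once more.

```bash
python3 -m inch '[0,0,0,2,0,0,-0.2, 0,0,0,4,0,0,-0.2, 0,0,0,4.5,0,-5,0.1, 0,0,0,4.5,0,-10,0.3, 0,0,0,4.5,0,-14,0.4, 0,0,0,4.5,0,-14,0.4]'; python3 - <<'E'
from fit import *
import go;go.where();go.plan(-.15,-.10,.15,0)
t=read_camera('scene');save('s9.png',cv2.resize(t['img'][140:290,240:390],None,fx=4,fy=4,interpolation=2))
c=read_camera('top');save('t9.png',cv2.resize(c['img'][120:230,230:370],None,fx=5,fy=5,interpolation=2))
M=mask(t,'rack',[.63,.01,.03])
print(fit('rack',[(t,M)],np.array([.625,.01,-.1])))
E
```

```text
t: 15.4
tcp_pos: [0.6104, -0.1255, 0.1578]
ee_rot: [[-0.13, -0.992, 0.002], [-0.991, 0.13, -0.01], [0.009, -0.003, -1.0]]
force: [0.4, 0.0, -0.9]
finger_gap: 0.0596
t 15.4 br [-0.0455 -0.2379  0.1578] F [ 0.4  0.  -0.9] gap 0.06
rot [-0.5 -0.3 89.6] shift cm [-13.73  10.54   0.63] world [0.524 0.024]
rack [(array([325., 224.]), 0.68, 2720)]
(array([ 0.61823461,  0.01989163, -0.10059546]), np.float64(0.1139547194397118))
```

View pics/s9.png

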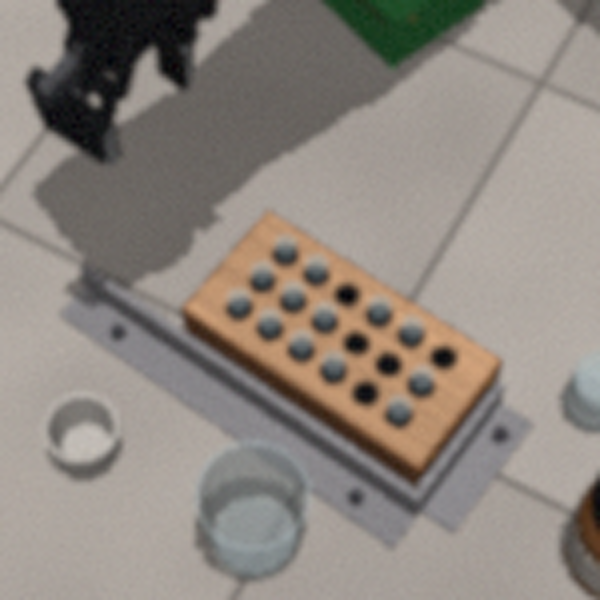

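View pics/t9.png

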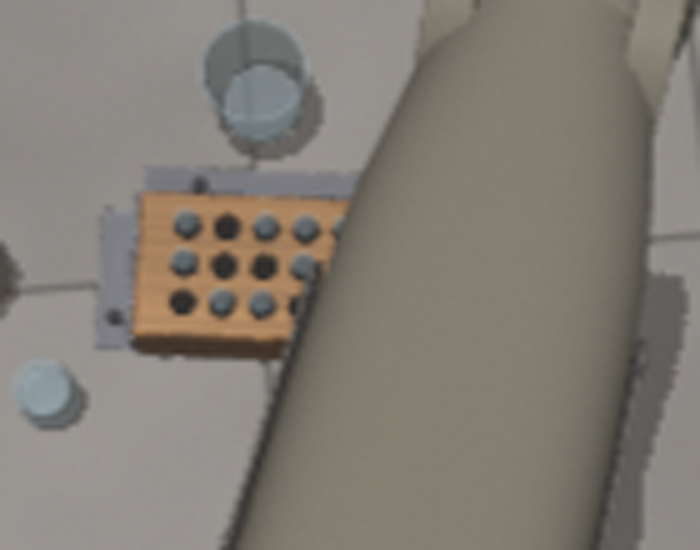

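It looks home in both views. I'll do a confirming press on the long side.

```bash
python3 -m inch '[0,0,10,-1.5,1.2,0,0.4, 0,0,20,-3,2.4,0,0.4, 0,0,30,-4.6,3.5,0,0.4, 0,0,40,-6.2,4.7,0,0.4, 0,0,50,-7.7,5.9,0,0.4, 0,0,60,-9.2,7,0,0.4, 0,0,70,-10.7,8.2,0,0.4, 0,0,80,-12.2,9.4,0,0.4, -0.5,-0.3,89.6,-13.9,10.5,0,0.4, -0.5,-0.3,89.6,-13.9,10.5,0,0.4]'; python3 -c "
from go import *
where();plan(-.15,-.095,.013,0)"
```

```text
t: 16.8
tcp_pos: [0.5196, 0.028, 0.1506]
ee_rot: [[-0.993, 0.12, -0.012], [0.12, 0.993, 0.003], [0.012, 0.001, -1.0]]
force: [0.3, -0.1, -0.1]
finger_gap: 0.0599
t 16.8 br [-0.1546 -0.0969  0.1506] F [ 0.3 -0.1 -0.1] gap 0.06
rot [ 0.1 -0.7  0.2] shift cm [-0.62  0.17 13.75] world [0.524 0.029]
```

```bash
python3 -m inch '[0,-0.7,0,-0.5,0,4,0.4, 0,-0.7,0,-0.5,0,8,0.4, 0,-0.7,0,-0.5,0.2,12,0.4, 0,-0.7,0,-0.5,0.2,13.7,0.4, 0,-0.7,0,-0.5,0.2,13.7,0.4]'; python3 -c "
from go import *
where();plan(-.103,-.095,.013,0)
s=read_camera('top');save('t10.png',cv2.resize(s['img'][120:230,230:370],None,fx=5,fy=5,interpolation=2))"
```

```text
t: 17.42
tcp_pos: [0.5214, 0.0292, 0.0112]
ee_rot: [[-0.993, 0.118, -0.004], [0.118, 0.993, 0.001], [0.005, 0.001, -1.0]]
force: [0.4, -0.7, -0.1]
finger_gap: 0.0596
t 17.43 br [-0.1529 -0.0954  0.0112] F [ 0.4 -0.7 -0.1] gap 0.06
rot [ 0.  -0.3  0.4] shift cm [-4.99  0.01 -0.2 ] world [0.571 0.023]
```

View pics/t10.png

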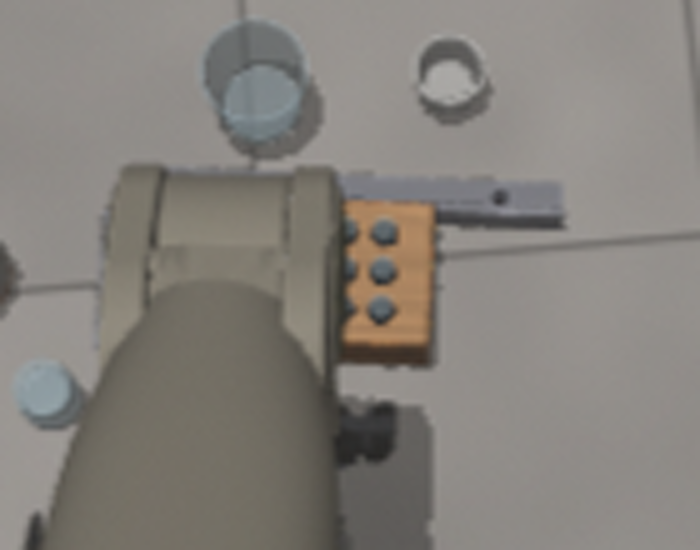

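```bash
python3 -m inch '[0,0,0.4,-1,0,0,0.4, 0,0,0.4,-2,0,0,0.4, 0,0,0.4,-3,0,0,0.4, 0,0,0.4,-3.7,0,0,0.4, 0,0,0.4,-4.2,0,0,0.4, 0,0,0.4,-4.6,0,0,0.4, 0,0,0.4,-4.9,0,0,0.4]'; python3 -m inch '[0,0,0,-0.2,0,0,0.4, 0,0,0,-0.3,0,0,0.4, 0,0,0,-0.3,0,0,0.4]'; python3 -m inch '[0,0,0,-0.2,0,0,0.4, 0,0,0,-0.4,0,0,0.4, 0,0,0,-0.4,0,0,0.4]';  python3 -c "
from go import *
where()"
```

```text
t: 18.35
tcp_pos: [0.5713, 0.0234, 0.0124]
ee_rot: [[-0.992, 0.125, -0.002], [0.125, 0.992, 0.001], [0.002, 0.001, -1.0]]
force: [-0.4, 0.5, -0.4]
finger_gap: 0.0597
t: 18.73
tcp_pos: [0.5714, 0.0233, 0.012]
ee_rot: [[-0.992, 0.125, -0.007], [0.125, 0.992, 0.001], [0.007, 0.0, -1.0]]
force: [-6.8, 0.4, 4.8]
finger_gap: 0.0599
t: 19.1
tcp_pos: [0.5723, 0.0232, 0.0116]
ee_rot: [[-0.992, 0.125, -0.013], [0.125, 0.992, 0.002], [0.013, 0.0, -1.0]]
force: [-8.3, 0.5, 7.6]
finger_gap: 0.0599
t 19.1 br [-0.1018 -0.0951  0.0116] F [-8.3  0.5  7.6] gap 0.06
```

```bash
python3 -m inch '[0,0,0,2,0,0,0.4, 0,0,0,4,0,0,0.4, 0,0,0,6,0,-5,0.4, 0,0,0,8,0,-10,0.4, 0,0,0,9,0,-15,0.4, 0,0,0,9,5,-19,0.4, 0,0,0,9,10,-19,0.4, 0,0,0,9,15,-19,0.4, 0,0,0,9,20,-19,0.4, 0,0,0,9,25,-19,0.4, 0,0,0,9,30,-19,0.4, 0,0,0,9,30,-19,0.4]'; python3 - <<'E'
from fit import *
t=read_camera('scene');save('s11.png',cv2.resize(t['img'][140:290,240:390],None,fx=4,fy=4,interpolation=2))
c=read_camera('top');save('t11.png',cv2.resize(c['img'][120:230,230:370],None,fx=5,fy=5,interpolation=2))
for n,c in(('top',c),('scene',t)):
    M=mask(c,'rack',[.63,.01,.03])
    if M is None: continue
    x,f=fit('rack',[(c,M)],np.array([.63,.01,-.1]));b={'top':(.6878,.1052),'scene':(.6817,.1054)}[n]
    d=x[:2]-b;print(n,x,f,'rel',.992*d[0]-.124*d[1],.124*d[0]+.992*d[1])
for k in ['amber_jar','dropper','beaker','crucible','weighing_jar','flask','wash_bottle']:
    print(k,[(np.round(d['at'],1),np.round(ray(t,d['at'],0),3)) for d in spot_point(t,k)][:1])
E
```

```text
t: 20.6
tcp_pos: [0.5229, 0.3351, 0.2021]
ee_rot: [[-0.993, 0.121, -0.012], [0.121, 0.993, 0.003], [0.013, 0.001, -1.0]]
force: [0.3, -0.9, 0.1]
finger_gap: 0.0599
rack [(array([287., 177.]), 0.97, 1888)]
top [ 0.63177799  0.01918494 -0.11022285] 0.04514715687211335 rel -0.0449079668593407 -0.0922736671576136
rack [(array([325., 225.]), 0.82, 2688)]
scene [ 0.62040646  0.01865192 -0.12140789] 0.1252288538996882 rel -0.050046430165466414 -0.09365449932698904
amber_jar [(array([392. , 276.4]), array([0.648, 0.221, 0.   ]))]
dropper [(array([274.5, 143. ]), array([ 0.441, -0.246,  0.   ]))]
beaker [(array([303.3, 274.4]), array([0.749, 0.03 , 0.   ]))]
crucible [(array([259.2, 251.4]), array([ 0.751, -0.096,  0.   ]))]
weighing_jar [(array([388. , 241.8]), array([0.568, 0.175, 0.   ]))]
flask [(array([496.7, 249.5]), array([0.453, 0.421, 0.   ]))]
wash_bottle [(array([191.4, 159.3]), array([ 0.608, -0.422,  0.   ]))]
```

View pics/s11.png

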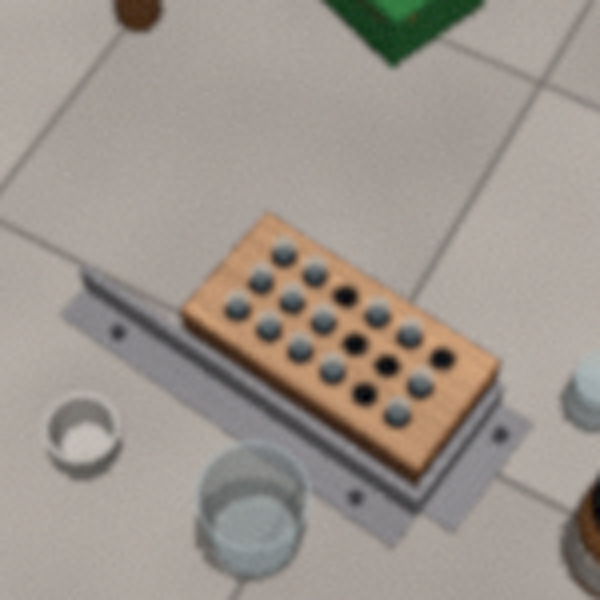

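View pics/t11.png

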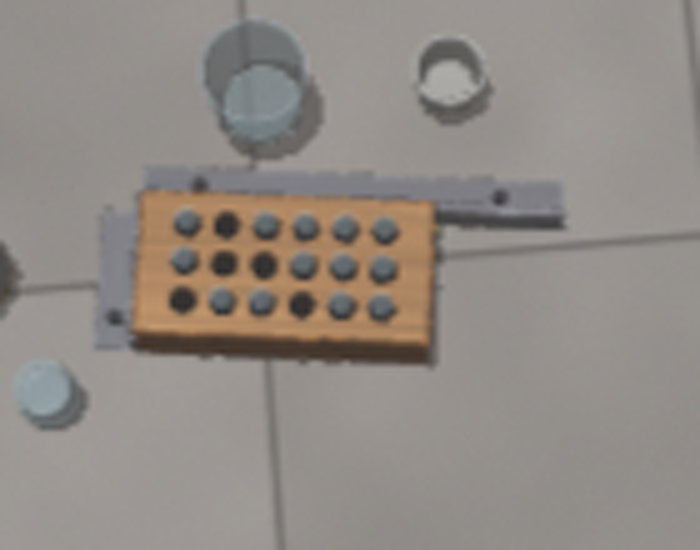

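```bash
python3 -c "
from cell import *
print(read_state()['t']);print(sign_off())"
```

```text
21.15
the job is handed in; nothing more can be done
None
```

I pushed the wooden rack into the bracket's corner and handed the job in at 21.15 s. No verdict is reported, so what follows rests on my own checks.

I pushed the long side square with two spread fingers until it met the rail. Then I pushed the end along the rail to the stop, and pressed the long side once more.

**Contact checks:**
- **Rail:** the first press reached 14 N without the rack moving. The second press stopped at the same tool position (8 N).
- **End stop:** the push rose from about 3 N to 12 N with no further motion.

**Camera checks:**
- **Pictures:** the last pictures from both cameras show the rack flush in the corner.
- **Top camera fit:** it puts the rack at (-44.9, -92.3) mm in the bracket frame, about 0.016 rad off parallel, which is within tolerance.
- **Scene camera fit (disagrees):** it gave (-50.0, -93.7) mm, about 1 mm outside the x limit. That fit was poor because the rail hides part of the rack, so I trusted the contact forces and the top view instead.
- **Bracket position:** the fits behind both results are only good to a few mm.

**Glassware:** the detections before and after differ by up to about 15 mm. The crucible differs most, about 15 mm, which is the limit itself. The arm did not come near any of the glassware, so I take this as detection noise.

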